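# Free the clamp of a glass lap grinder (left-hand spindle nut)

## Robot

A 6-joint arm with a two-finger parallel gripper is mounted at the origin on the work surface. World frame = base frame: x ahead of the robot, y to its left, z up, the work surface at z = 0. Lengths are in m, angles in rad, forces in N, time in s.
With the tool pointing down it reaches from about 0.35 to 0.85 m from the base axis. Payload 8.1 kg.
Tool frame: the origin (TCP) lies on the centre line of the jaws, within the pads' length; the fingertips stand 11 mm ahead of it and the grasp point (between the pads) lies 8 mm behind it (tip_reach is the z of the fingertips in the tool frame, in m); z points along the fingers, y is the direction in which the jaws open and shut (so a half turn about z gives the same grasp; the last joint's range is limited). The gripper opens to 93 mm and grips with 3 to 60 N. Pads are 15 mm wide; open, the fingers measure 128 mm over their backs; the gripper's body (75 mm by 188 mm) begins 65 mm behind the grasp point.
Start: joints at [1.228, 0.13, 1.488, -0, 1.523, -0.085], TCP at [0.153, 0.58, 0.194] pointing down, gripper open.
Joint ranges: [-2.96, 2.96], [-0.89, 2.26], [0.02, 2.5], [-1.34, 4.48], [0, 2.73], [-2.66, 2.66]. Speed limits (rad/s): [2.39, 2.39, 2.79, 3.14, 3.14, 3.14].

## Interface

Orientations are given as a rotation vector (axis times angle).
In Python, from plant import read_state, read_camera, camera_params, close_job, silhouettes, tip_of, tip_reach gives the robot as it stands.
- The arm moves only by the shell command python3 -m creep 'ROWS' [FORCE]. ROWS is JSON, a list of rows, each a list of 5 numbers: the shift along the tool's x, y, z in m, then the turn about the tool's z in rad, then the closure in counts, from 0 (fully open) to 255 (shut). In form: [[dx, dy, dz, twist, gripper], ...]. A call has 1 to 12 rows; each row shifts and turns the commanded pose from where the row before left it, along the tool's axes as they then stand; what a row does not reach is not made up. A row lasts 1/12 s, in which the tool goes at most 41.7 mm and 7.16 degrees, less where a joint would pass 70% of its speed; a pose out of reach is approached as far as the arm can. A call is refused whole if a number of a shift passes 0.0417 or a number of a turn 0.125, either way. A call with a gripper value outside its range is refused whole. The fingers move at their own pace and stop on an object; FORCE is the grip in N (left out, the last holds). Time passes only in rows, so rows that do not move let the fingers close. It gives the time, the measured TCP pose, the force and the opening at its end, in the units of the state.
- read_state(): the state, without advancing time (a new reading comes with each control period).
- read_camera(name): name is "side" or "top" or "wrist"; returns the picture (420x560x3 uint8, red, green, blue); there is no depth.
- camera_params(name): a dict with "fov_y" (degrees; the focal length in pixels is half the picture's height over the tangent of half this angle, whatever the lens; pixels are square), "cx", "cy" (the principal point, pixels), "k1" (the pictures are not rectified: a ray, as slopes to the right and down, at radius r is drawn at 1 + k1 r^2 times it, then the intrinsics apply), "position" and "rotation" of the camera in the world. Camera axes: x right, y down, z forward; pixel columns grow to the right and rows downward; lengths in m; the calibration is good to about 2 mm. A picture is of the moment at which its call begins: read the wrist's pose just before it. camera_params takes no time and is no camera call; for the wrist camera it gives the pose at the moment of the call.
- close_job(): hands the job in, once; it reports no verdict.
Trained networks look in the newest picture that a camera, given by its name, has taken for a name from the list of things; names that differ only in an ending like _2 or _b are one class to them, and where a whole thing is asked for, a point or a joint stands for the part that bears it (a point fixed in the world has none). Each returns a list of dicts, best first, with "confidence" (0 to 1); they miss things now and then, are a little off and sometimes report something else, mostly with a low value. They report only what shows in the picture. A call takes as long as a camera call. They do not tell look-alikes from the thing itself.
- silhouettes(camera, query): "region" (420x560 bool, what is visible of it) and "pixel" ([column, row] in pixels, amid what is visible of it).
- tip_of(camera, query): "pixel" ([column, row] in pixels: a listed point, or the origin of a listed thing).
The state is a dict: "t": time; "q": joint angles; "dq": joint speeds; "joint_torque": joint torques, N m; "tool_pos": TCP position; "orientation": TCP orientation; "force": force on the tool from outside, world axes, zero at the start; "wrist_torque": the same for the moment, N m; "opening": finger opening in m.
Only numpy, scipy, OpenCV 4.12 (cv2) and the standard library are available. Lean on these libraries where they do the work, as an engineer would, in place of code of your own. Each camera call takes 0.05 s, during which the arm holds its last target.

## Task

The grinding disc is due for a change: loosen the spindle nut of the lap grinder by pushing its red lever round by at least a quarter turn. It has a left-hand thread, so mind which way you push and do not tighten it further. Then draw the yellow horseshoe washer out from under the nut by its tab and leave it lying flat, its U-shaped body in the middle of the blue pad on the machine's deck, without disturbing the pot, bowl and cup.

Things in the scene. Friction and masses are not known exactly. Their poses are not given: they have to be found in the camera images.
- lap: Bench lap grinder, a fixed green housing 250 (x) x 390 (y) x 70 mm high with a flat aluminium deck on top. Origin: centre of its underside; z up. In its frame the spindle stands at x 0, y +95 mm, with the round dark grinding disc (196 mm across, flush with the deck) about it; the blue pad lies towards -y.
- spindle (a point): Point on the spindle's vertical axis at deck height (70 mm above the table), axes as the grinder's. The spindle is 20 mm thick. On it sits the steel nut: flange 44 mm across with its underside 7 mm above the deck when tight, hub 38 mm across with its top 78 mm above the deck. Turning the nut loose lifts it 4 mm per rad.
- nut (a joint): Turn of the spindle nut, rad. Left-hand thread: seen from above, clockwise loosens and the value grows, anticlockwise tightens. 0 is tight; starts at 0.02 to 0.2; stops at -0.2 and 2.3. Below -0.1 counts as tightened further, above 1.4 as loosened; from 1.1 on the flange is clear of the washer's rim. Takes 0.5 N m throughout (6 N at 85 mm) and stays where left.
- lever_end (a point): Point on the nut's red lever, 100 mm from the spindle axis, half-way up. The lever is one straight level bar, 14 mm wide, 24 mm high (50 to 74 mm above the deck when tight), from the hub out to 120 mm from the axis, with a black round end 24 mm across. The point's -y points outwards along it. When tight it lies roughly over the washer's tab; nothing stands in its way.
- washer_eye (a point): Centre of the seat of the loose yellow horseshoe washer (0.4 to 0.65 kg), 5 mm above its underside. Its U-shaped body spans x -50 to +50, y -50 to +45 mm about this point, 10 mm thick; the slot, 26 mm wide, opens towards +y, so it is drawn out towards its own -y. It starts flat on the deck, the eye on the spindle.
- washer_tab (a point): Centre (half-way up) of the washer's upright tab: 85 mm from the eye towards the washer's -y and 26 mm above its underside. The tab is 10 mm thick (along y), 50 mm wide (along x) and reaches from 8 to 44 mm above the deck. Axes as the washer's.
- pad_mid (a point): Middle of the blue square parking pad, 125 x 125 mm with a white dot in the middle, flush with the deck, about 155 mm from the spindle. The washer's eye belongs over it (within 35 mm), any heading.
- pot_mid (a point): Bystander: terracotta pot 116 mm across, 100 mm high, with thin glass rods that stand up to 210 mm; the point is on its axis 50 mm above its underside.
- bowl_mid (a point): Bystander: blue bowl 130 mm across, 60 mm high; point on its axis 30 mm above its underside.
- cup_mid (a point): Bystander: yellow cup 68 mm across, 60 mm high; point on its axis 30 mm above its underside.
- washer: The same washer; origin below the eye on its underside, axes as the eye's. A pocket 52 mm square and 4 mm deep in its top holds the nut's flange, so it cannot be drawn out until the nut is loosened. A tongue 50 mm wide and 8 mm thick runs from the U on to y = -92 mm and carries the tab.
There are look-alikes about, which are no part of the job. Of the things shaped like the washer, the yellow one is meant.

How it is judged:
By the outcome, as a careful person would: the job done as asked, in the order asked, and still so for the second after the job is handed in, with the robot touching nothing.
It also fails if it takes over 53 s, if anything falls off the work surface, if the arm or the gripper's body presses on something with over 40 N, if the wrist force passes 120 N, or if a joint passes its speed limit or range.

## Working session

There is one attempt and no reset: what is moved stays moved. The work goes in short steps, Python scripts to look and compute and a shell command to move; the robot and the scene stay as the last step left them, time stands still between calls to the robot, and variables do not carry over. Pictures are saved under pics/ and viewed, and the job is handed in when it is done.

```bash
ls; mkdir -p pics; python3 - <<'E'
from plant import *
import cv2,numpy as np
print({k:np.round(v,3).tolist() for k,v in read_state().items()})
for c in ["side","top","wrist"]:
    p=camera_params(c); print(c,{k:np.round(v,4).tolist() for k,v in p.items()})
    im=read_camera(c); cv2.imwrite(f"pics/a_{c}.png",im[:,:,::-1])
E
```

```text
pics
{'t': 0.0, 'q': [1.228, 0.131, 1.489, -0.0, 1.523, -0.085], 'dq': [-0.001, 0.001, -0.0, 0.001, -0.003, -0.0], 'joint_torque': [0.001, -55.984, -49.176, 0.077, 0.035, -0.0], 'tool_pos': [0.153, 0.58, 0.193], 'orientation': [-0.404, -3.115, 0.003], 'force': [0.911, -0.706, -0.141], 'wrist_torque': [0.012, -0.002, -0.004], 'opening': 0.093}
side {'fov_y': 46.0002, 'cx': 276.0073, 'cy': 209.3072, 'k1': -0.1572, 'position': [0.0997, -1.0509, 0.8596], 'rotation': [-2.1283, 0.4163, -0.1879]}
top {'fov_y': 44.2264, 'cx': 274.4146, 'cy': 219.0582, 'k1': -0.0216, 'position': [0.324, -0.0053, 1.6521], 'rotation': [-2.1634, 2.1957, -0.1171]}
wrist {'fov_y': 64.555, 'cx': 277.396, 'cy': 204.5117, 'k1': -0.058, 'position': [0.0881, 0.5972, 0.3841], 'rotation': [2.325, 1.7933, 0.22]}
```

View pics/a_side.png

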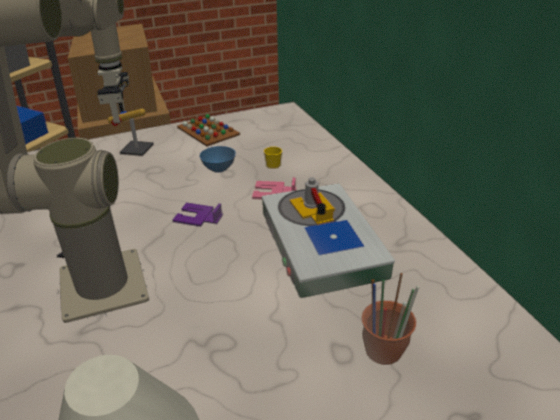

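View pics/a_top.png

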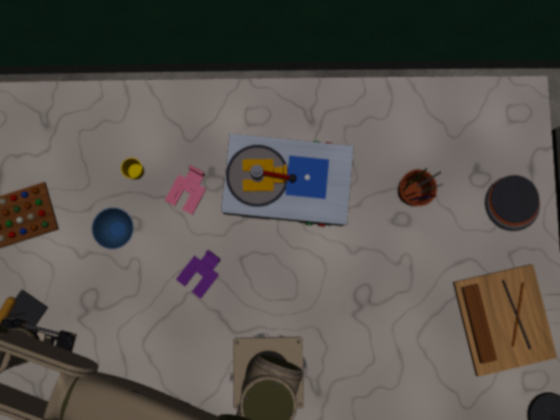

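View pics/a_wrist.png

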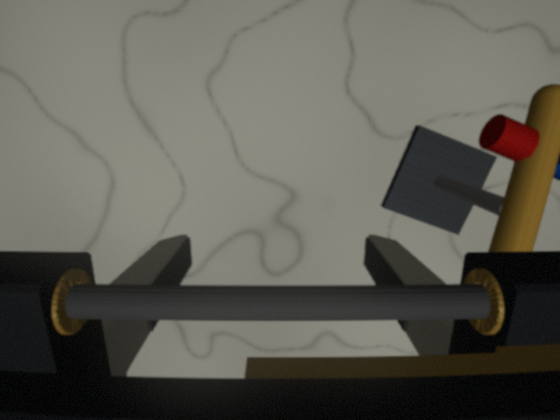

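The side view has the lap with the yellow washer and red lever at about (315,205) and the pad at (334,237). In the top view the washer is at (257,175), the lever points towards the pad at (307,177), and the look-alikes are pink (187,188) and purple (200,273). The wrist view shows a stand just beside the gripper at about (450,180).

```bash
cat > h.py <<'E'
from plant import *
import cv2,numpy as np
from scipy.spatial.transform import Rotation as R
def K(p):
    f=210/np.tan(np.radians(p["fov_y"])/2); return f
def ray(p,px):
    f=K(p); d=np.array([(px[0]-p["cx"])/f,(px[1]-p["cy"])/f]); u=d.copy()
    for _ in range(20): u=d/(1+p["k1"]*(u@u))
    return R.from_rotvec(p["rotation"]).apply([u[0],u[1],1.])
def atz(p,px,z):
    r=ray(p,px); o=np.array(p["position"]); return o+r*(z-o[2])/r[2]
def proj(p,X):
    c=R.from_rotvec(p["rotation"]).inv().apply(np.array(X)-p["position"]); u=c[:2]/c[2]
    return u*(1+p["k1"]*(u@u))*K(p)+[p["cx"],p["cy"]]
def tri(l):
    A=np.zeros((3,3));b=np.zeros(3);
    for p,px in l:
        r=ray(p,px);r/=np.linalg.norm(r);M=np.eye(3)-np.outer(r,r);A+=M;b+=M@p["position"]
    X=np.linalg.solve(A,b); return X,[np.round(proj(p,X)-px,1) for p,px in l]
def tool():
    s=read_state(); return np.array(s["tool_pos"]),R.from_rotvec(s["orientation"]),s
E
python3 - <<'E'
from h import *
Z=dict(lap=0,spindle=.07,lever_end=.132,washer_eye=.075,washer_tab=.096,pad_mid=.07,pot_mid=.05,bowl_mid=.03,cup_mid=.03)
P={c:camera_params(c) for c in("side","top")}
for c in P:
    read_camera(c)
    for n in Z:
        r=tip_of(c,n)
        print(c,n,[(np.round(d["pixel"]).tolist(),round(d["confidence"],2),np.round(atz(P[c],d["pixel"],Z[n]),3)[:2].tolist()) for d in r[:3]])
im=read_camera("top");cv2.imwrite("pics/b.png",cv2.resize(im[120:240,160:370,::-1],None,fx=3.8,fy=3.8,interpolation=cv2.INTER_CUBIC))
im=read_camera("side");cv2.imwrite("pics/c.png",cv2.resize(im[160:300,230:410,::-1],None,fx=4,fy=4,interpolation=cv2.INTER_CUBIC))
E
```

```text
side lap [([318.0, 243.0], 0.65, [0.594, -0.059]), ([310.0, 204.0], 0.45, [0.657, 0.133])]
side spindle [([313.0, 207.0], 0.64, [0.613, 0.02])]
side lever_end [([320.0, 204.0], 0.74, [0.596, -0.059])]
side washer_eye [([312.0, 208.0], 0.89, [0.605, 0.008]), ([192.0, 216.0], 0.74, [0.276, 0.104]), ([266.0, 189.0], 0.67, [0.521, 0.158])]
side washer_tab [([218.0, 212.0], 0.94, [0.345, 0.066]), ([297.0, 186.0], 0.65, [0.597, 0.102]), ([325.0, 212.0], 0.59, [0.615, -0.051])]
side pad_mid [([334.0, 240.0], 0.86, [0.597, -0.144])]
side pot_mid [([385.0, 337.0], 0.92, [0.556, -0.469])]
side bowl_mid [([219.0, 158.0], 0.78, [0.464, 0.499])]
side cup_mid []
top lap [([291.0, 179.0], 0.62, [0.608, -0.084])]
top spindle [([260.0, 175.0], 0.64, [0.609, 0.014])]
top lever_end [([288.0, 176.0], 0.56, [0.594, -0.07])]
top washer_eye [([254.0, 175.0], 0.93, [0.609, 0.034]), ([186.0, 196.0], 0.68, [0.547, 0.242]), ([199.0, 274.0], 0.68, [0.308, 0.204])]
top washer_tab [([284.0, 174.0], 0.97, [0.609, -0.057]), ([212.0, 258.0], 0.72, [0.356, 0.162]), ([194.0, 168.0], 0.59, [0.629, 0.214])]
top pad_mid [([309.0, 179.0], 0.93, [0.596, -0.137])]
top pot_mid []
top bowl_mid [([116.0, 229.0], 0.91, [0.451, 0.469])]
top cup_mid [([285.0, 174.0], 0.61, [0.619, -0.065]), ([291.0, 178.0], 0.42, [0.607, -0.083])]
```

View pics/b.png

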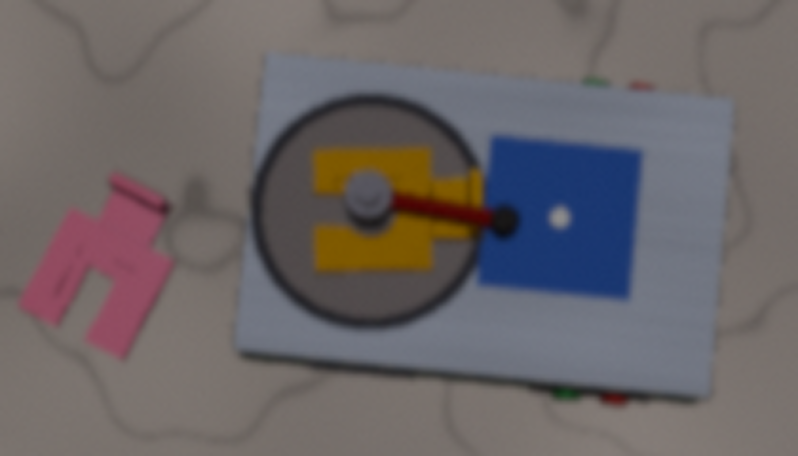

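View pics/c.png

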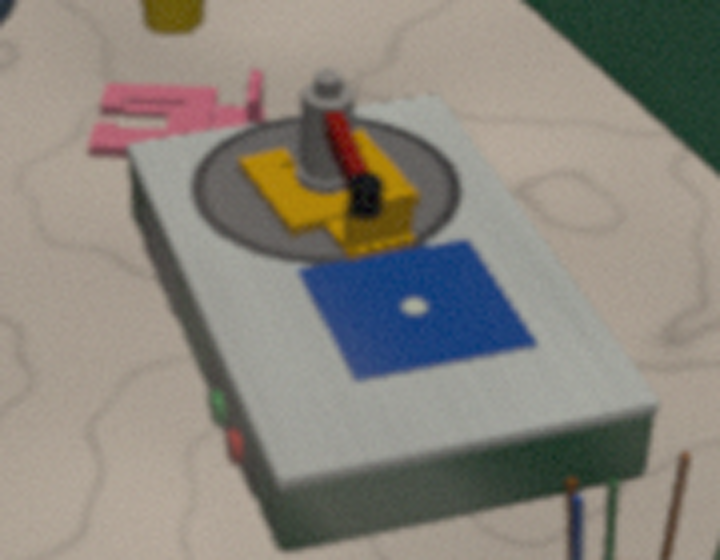

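The crops confirm that the washer meant is the yellow one round the spindle; the pink and purple ones lie on the table. In the top view the image right is -y and up is +x, so clockwise from above moves the lever end towards -x, towards the robot. Next I refine the geometry by colour.

```bash
cat > meas.py <<'E'
from h import *
def masks(im):
    h=cv2.cvtColor(im,cv2.COLOR_RGB2HSV); H,S,V=h[...,0],h[...,1],h[...,2]
    return dict(blue=(H>105)&(H<125)&(S>150)&(V>60), yel=(H>18)&(H<32)&(S>140)&(V>60), red=((H<6)|(H>174))&(S>150)&(V>50))
def pts(c,m,z,box):
    p=camera_params(c); x0,x1,y0,y1=box; r,k=np.nonzero(m[y0:y1,x0:x1]); 
    return np.array([atz(p,(a+x0,b+y0),z)[:2] for a,b in zip(k,r)])
E
python3 - <<'E'
from meas import *
for c,box in(("top",(215,360,125,230)),("side",(255,400,175,300))):
    im=read_camera(c);M=masks(im)
    for n,z in(("blue",.07),("yel",.08),("red",.13)):
        X=pts(c,M[n],z,box)
        rc=cv2.minAreaRect((X*1000).astype(np.float32)); v=np.linalg.svd(X-X.mean(0),full_matrices=0)[2][0]
        print(c,n,len(X),X.mean(0).round(4),[np.round(a,1).tolist() if not np.isscalar(a) else round(a,1) for a in rc],"axis",v.round(3))
    g=im[175:300,255:400] if c=="side" else im[125:230,215:360]
# network spindle/hub silhouettes
p=camera_params("top")
for X in ([.153,.58,.19],):print(proj(p,X))
pos,r,s=tool();print(pos,r.as_matrix().round(3).tolist(),tip_reach,s["t"])
E
```

```text
top blue 1367 [ 0.603  -0.1319] [[603.4, -129.1], [122.0, 118.6], 83.5] axis [-1. -0.]
top yel 783 [0.6096 0.0091] [[608.9, 2.4], [135.8, 99.8], 89.3] axis [ 0.179 -0.984]
top red 80 [ 0.5845 -0.0466] [[540.5, -95.5], [236.2, 45.8], 47.1] axis [-0.707 -0.707]
side blue 1129 [ 0.6032 -0.1292] [[603.0, -127.5], [119.1, 117.8], 83.7] axis [ 0.48  -0.877]
side yel 604 [ 0.6016 -0.0078] [[606.8, -2.1], [144.8, 102.8], 89.4] axis [ 0.331 -0.943]
side red 76 [ 0.6024 -0.0137] [[602.4, -12.6], [79.2, 14.6], 74.7] axis [-0.252 -0.968]
[ 58.41679983 332.54926042]
[0.15293163 0.58019414 0.19413894] [[-0.967, 0.255, -0.0], [0.255, 0.967, 0.0], [0.0, 0.0, -1.0]] 0.011 1.35
```

```bash
cat > ov.py <<'E'
from h import *
def overlay(im,p,sp,wh,eye,lh,n,pad):
    S=5; im=cv2.resize(im,None,fx=S,fy=S,interpolation=cv2.INTER_CUBIC)[:,:,::-1].copy()
    def line(P,col,cl=True):
        q=np.array([(proj(p,X)+.5)*S-.5 for X in P]); cv2.polylines(im,[q.round().astype(np.int32)],cl,col,1)
    a=np.linspace(0,2*np.pi,60)
    def circ(r,z,col): line([[sp[0]+r*np.cos(t),sp[1]+r*np.sin(t),z] for t in a],col)
    circ(.098,.07,(255,255,255)); L=.004*n; circ(.019,.148+L,(255,0,255)); circ(.022,.077+L,(255,0,255))
    c,s=np.cos(wh),np.sin(wh); w=lambda x,y,z:[eye[0]+c*x-s*y,eye[1]+s*x+c*y,z]
    line([w(*v,.08) for v in((-.05,-.05),(.05,-.05),(.05,.045),(.013,.045),(.013,0),(-.013,0),(-.013,.045),(-.05,.045))],(0,255,0))
    for y in(-.08,-.09): line([w(x,y,z) for x,z in((-.025,.078),(.025,.078),(.025,.114),(-.025,.114))],(0,255,0))
    d=np.array([-np.sin(lh),-np.cos(lh)]);e=np.array([-d[1],d[0]])
    for z in(.120,.144): line([[*(np.array(sp)+d*r+e*k),z+L] for r,k in((.019,.007),(.12,.007),(.12,-.007),(.019,-.007))],(255,255,0))
    q=(proj(p,[*pad,.07])+.5)*S; cv2.circle(im,tuple(int(v) for v in q),4,(0,255,255),1)
    return im
E
cat > o.py <<'E'
from ov import *
import sys
def go(name,sp,wh,eye,lh,n,pad):
    for c,(x0,x1,y0,y1) in dict(top=(215,360,125,230),side=(255,400,175,285)).items():
        p=camera_params(c); o=overlay(read_camera(c),p,sp,wh,eye,lh,n,pad)
        cv2.imwrite(f"pics/{name}_{c}.png",o[y0*5:y1*5,x0*5:x1*5])
E
python3 - <<'E'
from o import *
print(atz(camera_params("top"),(307.4,177.1),.07))
go("d",(.608,.025),0.0,(.608,.025),.13,.13,(.603,-.130))
E
```

```text
[ 0.60219449 -0.13199073  0.07      ]
```

View pics/d_top.png

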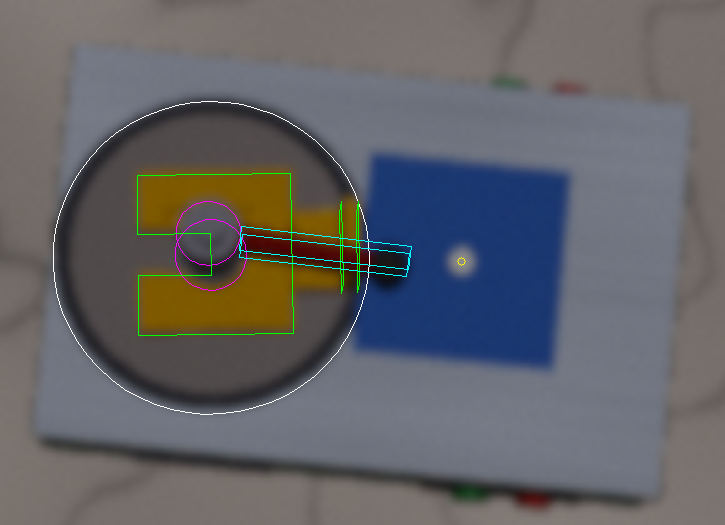

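View pics/d_side.png

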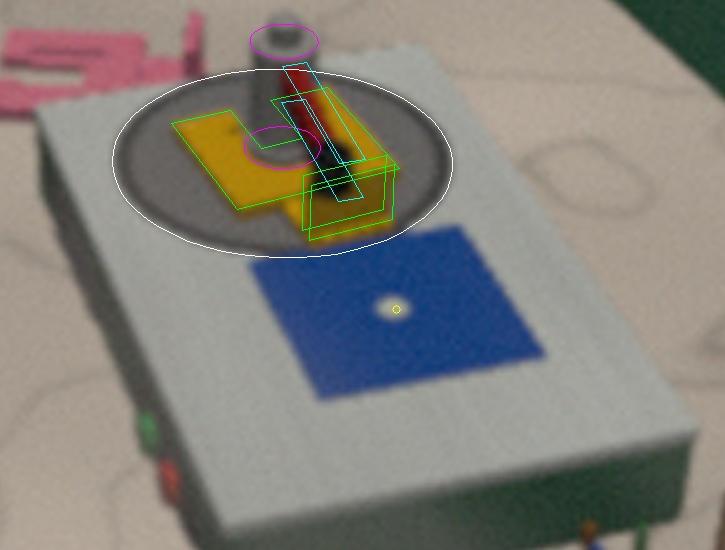

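The overlay fits: spindle about (.607,.0245), pad (.603,-.130), washer heading about 0, and lever about 0.15 rad past -y towards -x. I rise clear of the stand first and then cross over with the jaws closed.

```bash
python3 -m creep '[[0,0,-0.036,0,255],[0,0,-0.036,0,255],[0,0,-0.036,0,255],[-0.015,-0.012,0,0,255],[-0.03,-0.025,0,0,255],[-0.03,-0.025,0,0,255],[-0.03,-0.025,0,0,255],[-0.03,-0.025,0,0,255],[-0.03,-0.025,0,0,255],[-0.03,-0.025,0,0,255],[-0.03,-0.025,0,0,255],[-0.03,-0.025,0,0,255]]' 20 && python3 -m creep '[[-0.03,-0.025,0,0,255],[-0.03,-0.025,0,0,255],[-0.03,-0.025,0,0,255],[-0.03,-0.025,0,0,255],[-0.03,-0.025,0,0,255],[-0.03,-0.025,0,0,255],[-0.03,-0.025,0,0,255],[-0.03,-0.025,0,0,255],[-0.03,-0.025,0,0,255],[-0.03,-0.025,0,0,255],[0,0,0,0,255]]'; python3 -c "
from h import *
p,r,s=tool();print(p,r.as_matrix().round(3).tolist(),s['q'],s['t'])
m=r.as_matrix();print(m.T@(np.array([.632,-.080,.133])-p))"
```

```text
t: 2.45
tool_pos: [0.3461, 0.3086, 0.3024]
orientation: [0.403, 3.115, 0.001]
force: [0.5, -0.4, -0.1]
opening: 0.0172
t: 3.37
tool_pos: [0.5739, -0.0138, 0.3003]
orientation: [-0.412, -3.113, 0.003]
force: [1.4, 1.4, -0.8]
opening: 0.0001
[ 0.57385705 -0.01382872  0.30030043] [[-0.966, 0.26, -0.002], [0.26, 0.966, -0.002], [0.001, -0.002, -1.0]] [-0.11188296  0.04269794  1.38959559 -0.00218902  1.71065971 -1.42014509] 3.3667
[-0.07350946 -0.0483991   0.16733966]
```

```bash
python3 -m creep '[[-0.024,-0.016,0,0,255],[-0.025,-0.016,0,0,255],[-0.0245,-0.0164,0,-0.11,255],[0,0,0.03,0,255],[0,0,0.03,0,255],[0,0,0.02,0,255],[0,0,0,0,255],[0,0,0,0,255]]' ; python3 -c "
from o import *
p,r,s=tool();print(p,r.as_matrix().round(3).tolist(),s['t'])
cv2.imwrite('pics/e.png',read_camera('wrist')[:,:,::-1])
go('e',(.607,.0245),0.0,(.607,.0245),.15,.13,(.603,-.130))"
```

```text
t: 4.03
tool_pos: [0.6296, -0.0732, 0.221]
orientation: [-0.232, -3.13, -0.001]
force: [0.4, 0.4, 0.7]
opening: 0.0004
[ 0.6295654  -0.0732277   0.22102299] [[-0.989, 0.147, -0.003], [0.147, 0.989, 0.001], [0.003, 0.0, -1.0]] 4.0333
```

View pics/e.png

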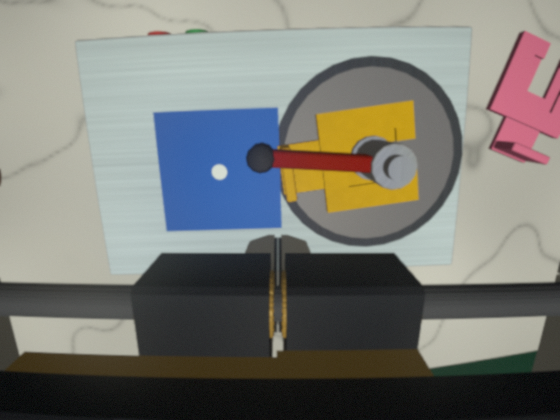

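View pics/e_side.png

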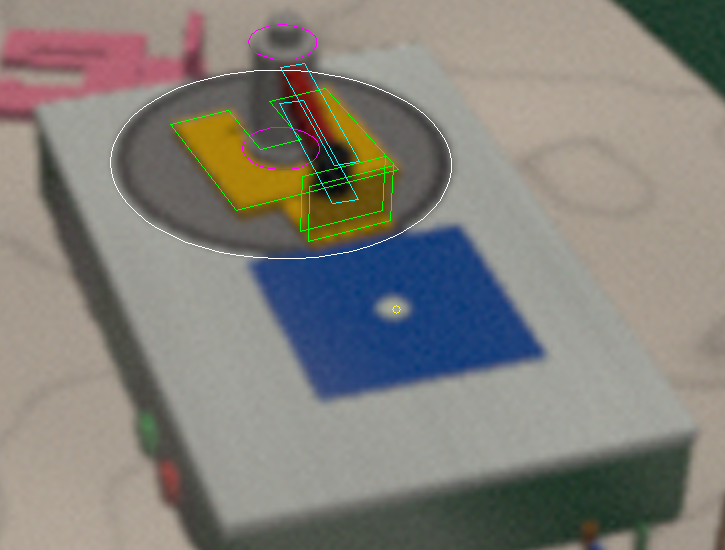

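The wrist view shows the lever (red bar, 265–375, 160) with its black end at (260,158) and the closed fingers below it at (278,245), on the lever's +x side. The side crop shows no gripper, so I check that.

```bash
python3 -c "
from h import *
p,r,s=tool();
for c in('side','top'):
  P=camera_params(c);print(c,proj(P,p)); 
  im=read_camera(c)[:,:,::-1].copy();cv2.circle(im,tuple(int(v) for v in proj(P,p)),5,(0,255,0),1);cv2.imwrite('pics/f_%s.png'%c,im)
# wrist-based localisation
P=camera_params('wrist');read_camera('wrist')
print('dot',atz(P,(219,172),.07),'end',atz(P,(260,158),.132),'hubtop',atz(P,(392,166),.149))
"
```

```text
side [336.2018948  173.37856936]
top [290.59723412 157.34079067]
dot [ 0.60857156 -0.13220705  0.07      ] end [ 0.5940525  -0.08304133  0.132     ] hubtop [0.61402775 0.02272196 0.149     ]
```

View pics/f_side.png

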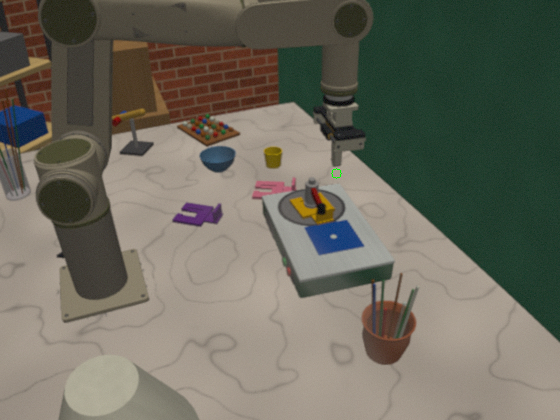

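View pics/f_top.png

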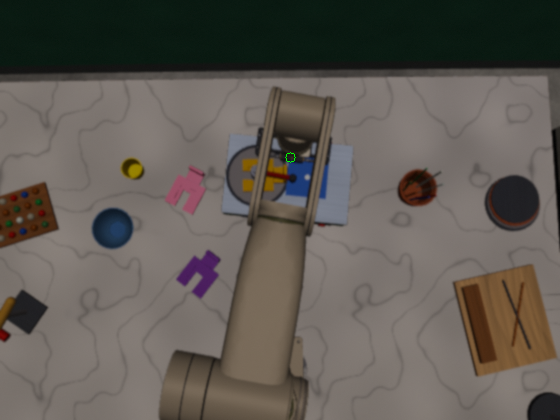

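```bash
python3 -c "
from h import *
im=read_camera('side')[:,:,::-1]
p,r,s=tool();print(p,s['t'])
im=im[100:240,270:400];cv2.imwrite('pics/g.png',cv2.resize(np.clip(im.astype(float)*1.6,0,255).astype(np.uint8),None,fx=4.2,fy=4.2,interpolation=cv2.INTER_CUBIC))
P=camera_params('side');print(proj(P,p+[0,0,-.011]),proj(P,p+[0,0,.03]))
"
```

```text
[ 0.63128773 -0.07362787  0.22388972] 4.3833
[335.87055139 177.47548705] [336.51904449 163.52731622]
```

View pics/g.png

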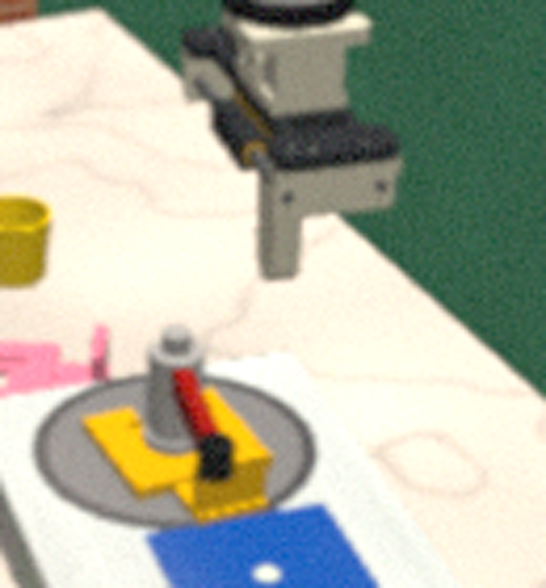

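```bash
python3 -c "
from h import *
p,r,s=tool();P=camera_params('wrist');z=r.as_matrix()[:,2]
for d in(-.06,-.04,-.02,0,.011,.03):print(d,proj(P,p+d*z))
im=read_camera('wrist')[:,:,::-1][180:340,180:380]
cv2.imwrite('pics/w.png',cv2.resize(np.clip(im.astype(float)*2,0,255).astype(np.uint8),None,fx=3.5,fy=3.5,interpolation=cv2.INTER_CUBIC))
"
```

```text
-0.06 [277.09887375 280.60368688]
-0.04 [277.16587659 261.63759135]
-0.02 [277.21878318 246.66381584]
0 [277.26158974 234.54997059]
0.011 [277.28181752 228.82613566]
0.03 [277.31236666 220.18219601]
```

View pics/w.png

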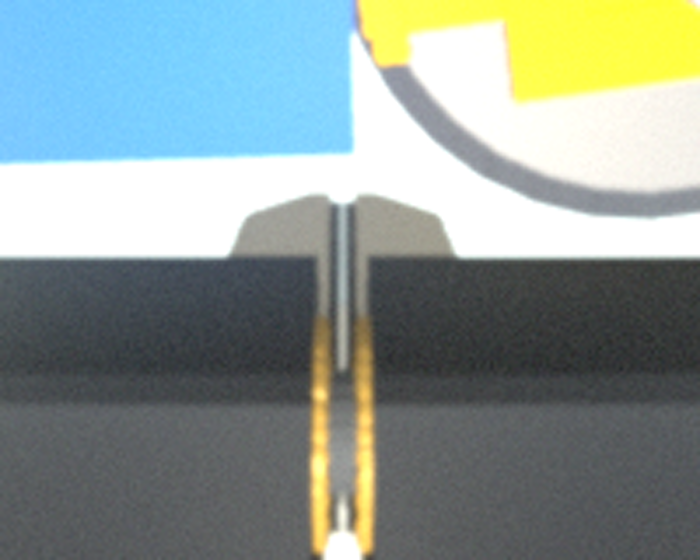

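Both the wrist and side views put the fingertips about 25–30 mm nearer the wrist than tip_reach says, and a touch will settle that later. For the push I choose a height and radius that suit either case: beyond the tab, nominal tip at 0.097.

```bash
python3 -m creep '[[-0.01,-0.018,0.02,0,255],[0,0,0.035,0,255],[0,0,0.035,0,255],[0,0,0.025,0,255],[0,0,0,0,255],[0.01,0,0,0,255],[0.012,0,0,0,255],[0,0,0,0,255]]' ; python3 -c "
from o import *
p,r,s=tool();print(p,s['force'],s['t'])
cv2.imwrite('pics/h.png',read_camera('wrist')[:,:,::-1])
im=read_camera('side')[:,:,::-1][100:240,270:400];cv2.imwrite('pics/hs.png',cv2.resize(np.clip(im.astype(float)*1.6,0,255).astype(np.uint8),None,fx=4.2,fy=4.2,interpolation=cv2.INTER_CUBIC))"
```

```text
t: 5.1
tool_pos: [0.6158, -0.0895, 0.1092]
orientation: [0.232, 3.132, -0.0]
force: [-2.2, -0.3, 1.8]
opening: 0.0004
[ 0.61580972 -0.08952283  0.10915487] [-2.18748334 -0.34007442  1.84861854] 5.1
```

View pics/h.png

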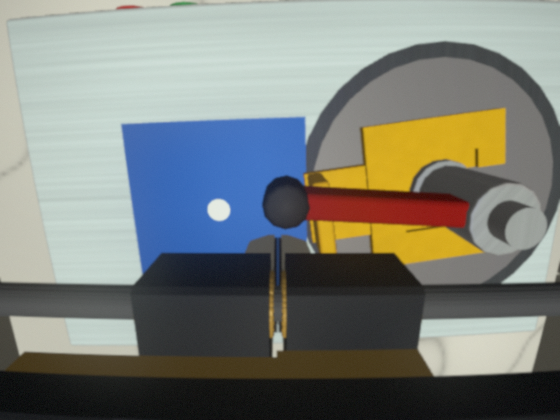

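View pics/hs.png

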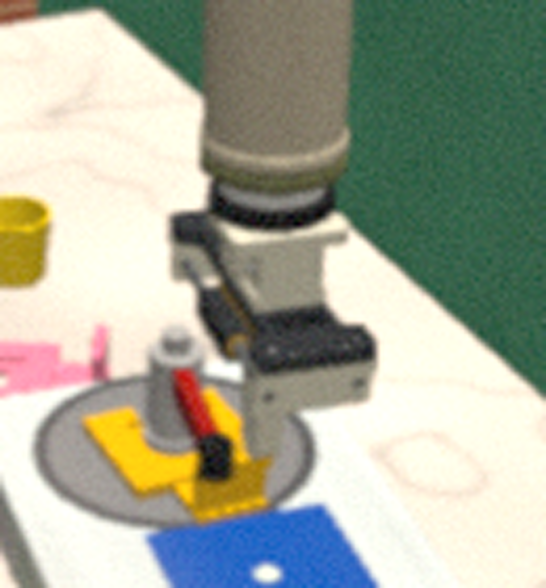

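```bash
python3 -c "
from h import *
p,r,s=tool();P=camera_params('side')
for z in(.097,.105,.115,.125,.135):print(z,proj(P,[p[0],p[1],z]))
print('tip',270+260/4.2,100+457/4.2,'stubtop',270+176/4.2,100+330/4.2)
for z in(.15,.16,.17,.18):print(z,proj(P,[.609,.0245,z]))
"
```

```text
0.097 [332.13316408 218.74149854]
0.105 [332.2501027  216.28819596]
0.115 [332.396774  213.1979457]
0.125 [332.54399187 210.08124143]
0.135 [332.6917486 206.9378612]
tip 331.9047619047619 208.8095238095238 stubtop 311.9047619047619 178.57142857142856
0.15 [311.73058599 182.31055025]
0.16 [311.78257348 179.22158425]
0.17 [311.83452394 176.10858082]
0.18 [311.8864291  172.97137767]
```

```bash
python3 -m creep '[[0.004,0,0.005,0,255],[0.0113,-0.0014,0,0.1,255],[0.0113,-0.0014,0,0.1,255],[0.0113,-0.0014,0,0.1,255],[0.0113,-0.0014,0,0.1,255],[0,0,0,0,255]]' ; python3 -c "
from o import *
p,r,s=tool();print(p,s['force'],s['t'])
cv2.imwrite('pics/i.png',read_camera('wrist')[:,:,::-1])"
```

```text
t: 5.7
tool_pos: [0.5683, -0.0813, 0.1036]
orientation: [0.856, 3.019, 0.0]
force: [2.5, -0.9, 2.3]
opening: 0.0006
[ 0.56831236 -0.08128485  0.10359771] [ 2.52373896 -0.90074036  2.2583588 ] 5.7
```

View pics/i.png

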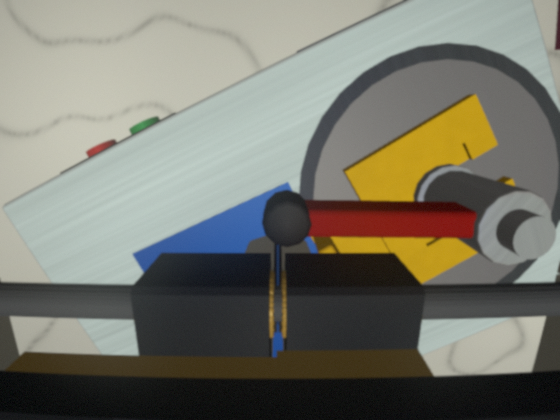

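The lever turns with the push: it stays parallel to the image rows, with its end at (287,218), while the deck has rotated. I continue.

```bash
python3 -m creep '[[0.0113,-0.0014,0,0.1,255],[0.0113,-0.0014,0,0.1,255],[0.0113,-0.0014,0,0.1,255],[0.0113,-0.0014,0,0.1,255],[0.0113,-0.0014,0,0.1,255],[0.0113,-0.0014,0,0.1,255],[0.0113,-0.0014,0,0.1,255],[0.0113,-0.0014,0,0.1,255],[0.0113,-0.0014,0,0.1,255],[0,0,0,0,255]]' ; python3 -c "
from o import *
p,r,s=tool();print(p,s['force'],s['q'],s['t'])
cv2.imwrite('pics/j.png',read_camera('wrist')[:,:,::-1])"
```

```text
t: 6.58
tool_pos: [0.501, -0.008, 0.103]
orientation: [2.081, 2.352, 0.001]
force: [1.3, -3.1, 2.4]
opening: 0.0005
[ 0.50102699 -0.00804753  0.10303147] [ 1.25352665 -3.11521242  2.42360515] [-1.17864843e-01 -7.77846759e-02  1.86898459e+00 -7.01009657e-04
  1.34881825e+00 -2.39909814e-01] 6.5833
```

View pics/j.png

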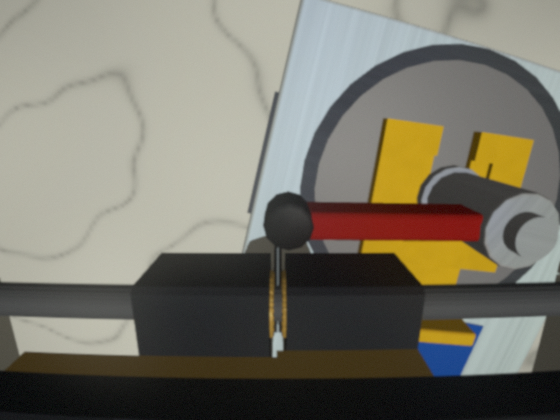

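```bash
python3 -m creep '[[0.0113,-0.0014,0,0.1,255],[0.0113,-0.0014,0,0.1,255],[0.0113,-0.0014,0,0.1,255],[0.0113,-0.0014,0,0.1,255],[0.006,-0.001,0,0.05,255],[0,0,0,0,255]]' ; python3 -c "
from o import *
p,r,s=tool();print(p,s['force'],s['q'],s['t'])
cv2.imwrite('pics/k.png',read_camera('wrist')[:,:,::-1])"
```

```text
t: 7.13
tool_pos: [0.4969, 0.0426, 0.1022]
orientation: [2.55, 1.835, -0.001]
force: [-0.3, -1.7, 1.5]
opening: 0.0005
[0.49689858 0.04262546 0.10219703] [-0.30451263 -1.67500586  1.45487756] [-1.67865864e-02 -8.12577998e-02  1.87384850e+00 -6.11245826e-04
  1.34955169e+00  3.06663587e-01] 7.1333
```

View pics/k.png

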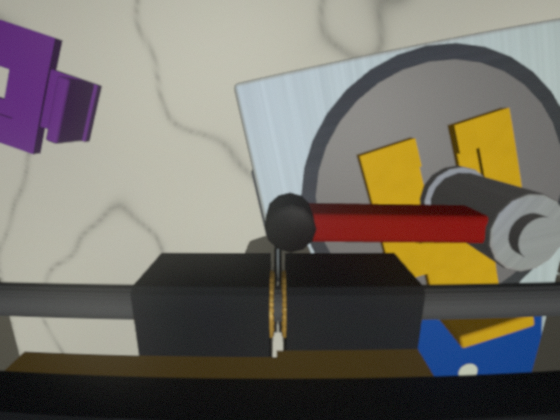

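The nut is turned about 1.65 rad (lever against washer axis, about 103° now and 9° at the start), above the 1.4 needed. I back off, rise, and turn so that the jaws close along the washer's y, opening them part-way.

```bash
python3 -m creep '[[-0.02,0,0,0,255],[-0.02,0,0,0,255],[0,0,-0.04,0,255],[0,0,-0.04,0,255],[0,0,-0.04,0,255],[-0.006,0.035,-0.01,0.124,255],[0,0,0,0.124,120],[0,0,0,0.124,120],[0,0,0,0.124,120],[0,0,0,0.124,120],[0,0,0,0.124,120]]' && python3 -m creep '[[0,0,0,0.124,120],[0,0,0,0.124,120],[0,0,0,0.124,120],[0,0,0,0.124,120],[0,0,0,0,120]]' ; python3 -c "
from o import *
p,r,s=tool();print(p,s['force'],s['q'],s['opening'],s['t']);m=r.as_matrix();print(m.round(3))
print(m.T@(np.array([.608,-.0605,.23])-p))
go('l',(.609,.0245),0.0,(.609,.0245),1.80,1.75,(.603,-.131))"
```

```text
t: 8.1
tool_pos: [0.5147, -0.0125, 0.2313]
orientation: [-3.043, -0.776, 0.002]
force: [0.7, 0.6, -0.1]
opening: 0.0293
t: 8.52
tool_pos: [0.5147, -0.0124, 0.2314]
orientation: [-3.141, -0.004, 0.002]
force: [-0.7, -0.3, 0.4]
opening: 0.0491
[ 0.51469442 -0.01244876  0.23137006] [-0.69457244 -0.28360436  0.42505624] [-1.24269345e-01 -1.12770649e-01  1.66538600e+00  6.05857946e-04
  1.59053113e+00  1.44407062e+00] 0.04909716464914086 8.5167
[[ 1.     0.002 -0.001]
 [ 0.002 -1.     0.001]
 [-0.001 -0.001 -1.   ]]
[0.09318859 0.04828238 0.00119506]
```

View pics/l_top.png

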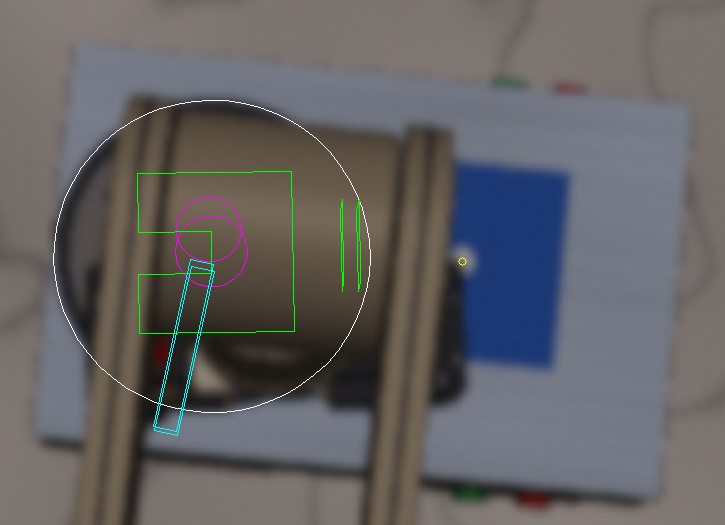

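View pics/l_side.png

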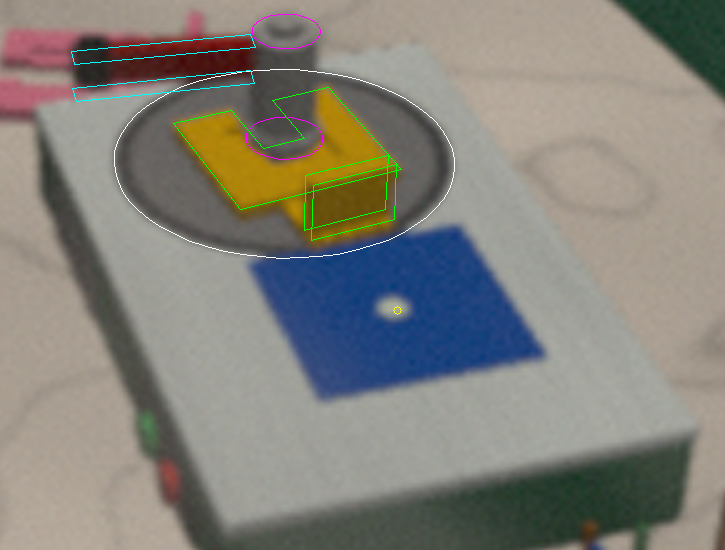

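Side view: the lever now lies along the overlay for 1.80 rad, and the washer is still in place with its tab at (345,205) in the crop. I move over the tab and look.

```bash
python3 -m creep '[[0.03,0.017,0,0,120],[0.03,0.017,0,0,120],[0.031,0.016,0,0,120],[0,0,0.02,0,120],[0,0,0.02,0,120],[0,0,0,0,120],[0,0,0,0,120]]' ; python3 -c "
from o import *
P=camera_params('wrist');w=read_camera('wrist');p,r,s=tool();print(p,s['force'],s['opening'],s['t']);z=r.as_matrix()[:,2]
cv2.imwrite('pics/m.png',w[:,:,::-1])
print('cam',P['position']);
for z in(.078,.114):
  for x in(-.025,.025): print(proj(P,[.606+x,-.0615,z]).round(1))
print(proj(P,[.603,-.131,.07]))
"
```

```text
t: 9.2
tool_pos: [0.6048, -0.0617, 0.1904]
orientation: [-3.141, -0.012, 0.006]
force: [-0.0, 0.2, 0.6]
opening: 0.0495
[ 0.60574721 -0.06170147  0.19227091] [0.11410817 0.95541345 1.10623225] 0.049079266754914495 9.25
cam [ 0.67333442 -0.06121426  0.38103831]
[276.9 219.6]
[277.4 167.3]
[276.8 232. ]
[277.3 173.5]
[349.36197228 195.81754443]
```

View pics/m.png

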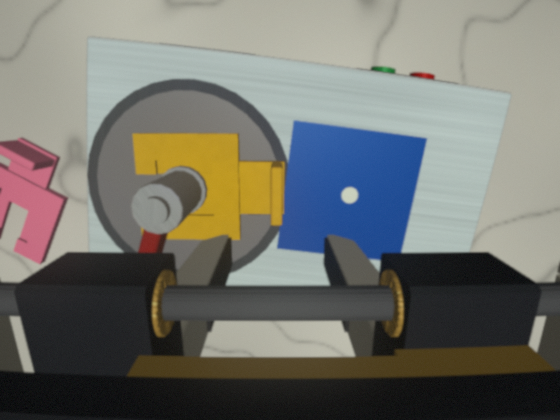

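```bash
python3 -c "
from h import *
P=camera_params('wrist')
for n,px,z in(('tabtop a',(278,163),.114),('tabtop b',(278,224),.114),('U back l',(240,133),.08),('U back r',(240,240),.08),('dot',(349,195),.07)):print(n,atz(P,px,z))
p,r,s=tool()
for d in(-.04,-.018,.011):
  for x in(0,.0075): print(d,x,proj(P,p+r.apply([x,.0245,d])).round(1),proj(P,p+r.apply([x,-.0245,d])).round(1))
"
```

```text
tabtop a [ 0.64038067 -0.0620784   0.114     ]
tabtop b [ 0.58866173 -0.06250232  0.114     ]
U back l [ 0.66284764 -0.02797035  0.08      ]
U back r [ 0.56141172 -0.02602879  0.08      ]
dot [ 0.60459921 -0.13114529  0.07      ]
-0.04 0 [327.1 263.3] [227.4 263.2]
-0.04 0.0075 [327.7 249. ] [226.8 249. ]
-0.018 0 [321.3 246.9] [233.1 246.8]
-0.018 0.0075 [321.8 234.1] [232.6 234. ]
0.011 0 [315.5 230.2] [238.9 230.2]
0.011 0.0075 [315.9 219. ] [238.5 218.9]
```

Wrist view: tab top edge from (278,163) to (278,224), so the tab is near (.613,-.062), and the pad dot agrees to 2 mm. With the jaws along y, the broad finger roots about 50 mm above the tips would come down on the hub. I therefore grip the tab across its 50 mm width, jaws along x, which needs a twist of -1.57.

```bash
python3 -m creep '[[0.006,0,0,-0.12,0],[0,0,0,-0.125,0],[0,0,0,-0.125,0],[0,0,0,-0.125,0],[0,0,0,-0.125,0],[0,0,0,-0.125,0],[0,0,0,-0.125,0],[0,0,0,-0.125,0],[0,0,0,-0.125,0],[0,0,0,-0.125,0],[0,0,0,-0.125,0],[0,0,0,-0.125,0]]' && python3 -m creep '[[0,0,0,-0.075,0],[0,0,0.03,0,0],[0,0,0.03,0,0],[0,0,0.01,0,0],[0,0,0,0,0],[0,0,0,0,0]]' ; python3 -c "
from o import *
P=camera_params('wrist');w=read_camera('wrist');p,r,s=tool();print(p,r.as_matrix().round(3).tolist(),s['force'],s['opening'],s['t'])
cv2.imwrite('pics/n.png',w[:,:,::-1])
im=read_camera('side')[:,:,::-1][100:240,270:400];cv2.imwrite('pics/ns.png',cv2.resize(np.clip(im.astype(float)*1.6,0,255).astype(np.uint8),None,fx=4.2,fy=4.2,interpolation=cv2.INTER_CUBIC))"
```

```text
t: 10.25
tool_pos: [0.6129, -0.0617, 0.1949]
orientation: [2.288, 2.148, 0.003]
force: [-0.4, 0.2, -0.1]
opening: 0.0928
t: 10.75
tool_pos: [0.6123, -0.0617, 0.1235]
orientation: [2.217, 2.226, 0.001]
force: [-0.3, -0.9, -0.1]
opening: 0.0931
[ 0.61322049 -0.06184398  0.12460864] [[-0.004, 1.0, 0.003], [1.0, 0.004, -0.0], [-0.0, 0.003, -1.0]] [0.29912964 0.42018288 0.18758051] 0.09312705814851256 10.8
```

View pics/n.png

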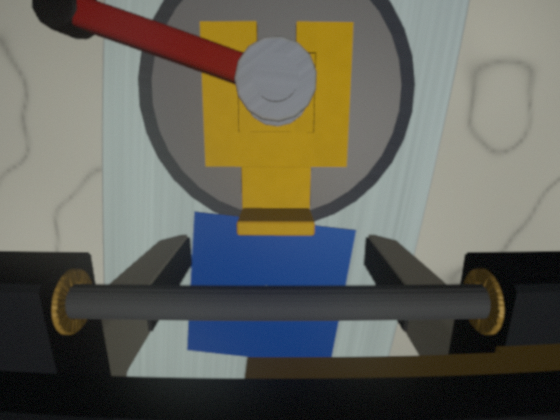

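View pics/ns.png

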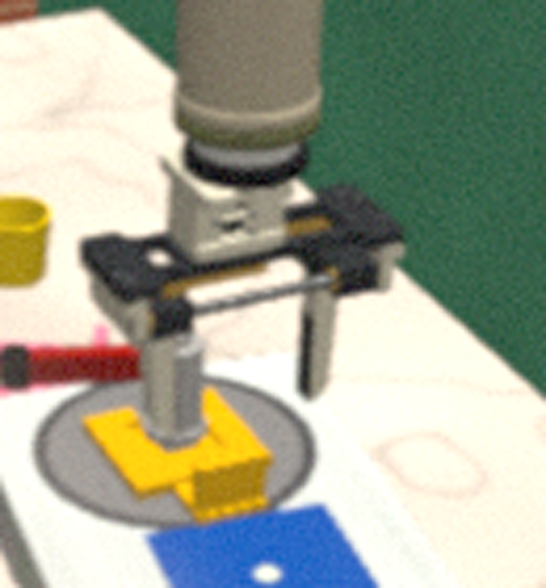

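The tab is centred between the open fingers (276 against 277), and the hub stands clear. I step down while watching the force.

```bash
python3 -m creep '[[0,0,0.017,0,0],[0,0,0.017,0,0],[0,0,0,0,0]]' && python3 -m creep '[[0,0,0.005,0,0],[0,0,0,0,0]]' && python3 -m creep '[[0,0,0.005,0,0],[0,0,0,0,0]]' ; python3 -c "
from o import *
P=camera_params('wrist');w=read_camera('wrist');p,r,s=tool();print(p,s['force'],s['wrist_torque'],s['t'])
cv2.imwrite('pics/q.png',w[:,:,::-1])
S=camera_params('side')
for x in(-.046,.046):print([proj(S,p+r.apply([0,x,d])).round(1).tolist() for d in(-.018,.011)])
im=read_camera('side')[:,:,::-1][140:240,270:400];cv2.imwrite('pics/qs.png',cv2.resize(np.clip(im.astype(float)*1.6,0,255).astype(np.uint8),None,fx=5,fy=5,interpolation=cv2.INTER_CUBIC))"
```

```text
t: 11.1
tool_pos: [0.6113, -0.0616, 0.0869]
orientation: [-2.217, -2.224, 0.002]
force: [-0.2, 0.1, 0.2]
opening: 0.0929
t: 11.27
tool_pos: [0.6127, -0.0619, 0.0841]
orientation: [2.217, 2.224, 0.001]
force: [-0.1, 0.6, 0.5]
opening: 0.0927
t: 11.43
tool_pos: [0.6125, -0.0618, 0.0786]
orientation: [2.218, 2.224, 0.001]
force: [-0.6, 0.7, 0.4]
opening: 0.0928
[ 0.61234488 -0.0618088   0.07853506] [-0.14199532 -0.44935461 -0.04449489] [-0.03613227  0.00535106 -0.03192914] 11.4833
[[310.5, 217.8], [310.4, 226.5]]
[[340.9, 210.1], [340.4, 218.7]]
```

View pics/qs.png

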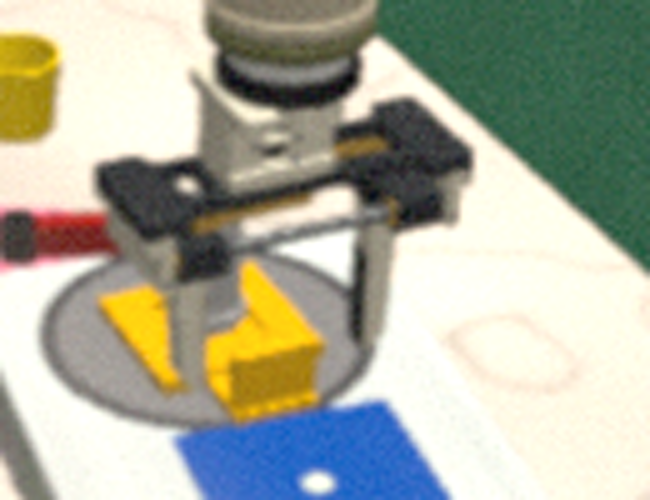

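View pics/q.png

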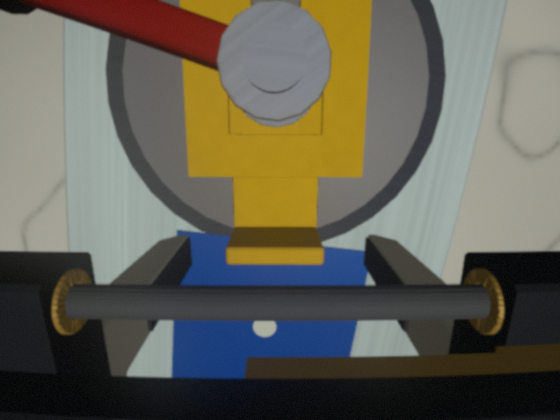

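No contact at TCP 0.0785, so the tips really are about 18 mm behind the TCP (near z 0.097 now). I go 10 mm lower and close on the tab.

```bash
python3 -m creep '[[0,0,0.005,0,0],[0,0,0.005,0,0],[0,0,0,0,0]]' 25 && python3 -m creep '[[0,0,0,0,140],[0,0,0,0,140],[0,0,0,0,140],[0,0,0,0,255],[0,0,0,0,255],[0,0,0,0,255],[0,0,0,0,255]]' 25; python3 -c "
from o import *
P=camera_params('wrist');w=read_camera('wrist');p,r,s=tool();print(p,s['force'],s['wrist_torque'],s['opening'],s['t'])
cv2.imwrite('pics/r.png',w[:,:,::-1])"
```

```text
t: 11.78
tool_pos: [0.6112, -0.0616, 0.0667]
orientation: [-2.217, -2.224, 0.002]
force: [-0.5, -0.0, -0.5]
opening: 0.0931
t: 12.37
tool_pos: [0.6121, -0.0618, 0.0683]
orientation: [2.218, 2.225, -0.0]
force: [-3.8, -1.5, 1.9]
opening: 0.0505
[ 0.61203094 -0.06183032  0.06823415] [-2.07439551 -0.42870205  0.90112534] [-0.13754828  0.31859665  0.04379523] 0.04996060950739834 12.4167
```

View pics/r.png

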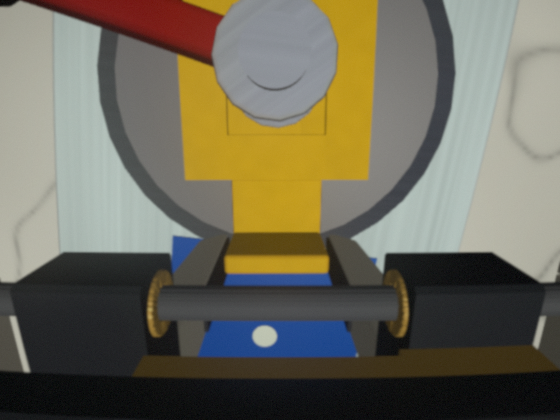

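Gripped at 50 mm, the tab's width. I draw it out towards its own -y, gently first.

```bash
python3 -m creep '[[-0.004,0,0,0,255],[-0.008,0,0,0,255],[-0.008,0,0,0,255],[0,0,0,0,255]]' && python3 -m creep '[[-0.01,0,0,0,255],[-0.01,0,0,0,255],[-0.01,0,0,0,255],[0,0,0,0,255]]'; python3 -c "
from o import *
P=camera_params('wrist');w=read_camera('wrist');p,r,s=tool();print(p,s['force'],s['wrist_torque'],s['opening'],s['t'])
cv2.imwrite('pics/s.png',w[:,:,::-1])"
```

```text
t: 12.75
tool_pos: [0.6122, -0.0836, 0.0682]
orientation: [2.219, 2.223, -0.001]
force: [0.3, -1.7, 0.0]
opening: 0.0496
t: 13.08
tool_pos: [0.6123, -0.1144, 0.0682]
orientation: [2.219, 2.222, -0.001]
force: [0.1, -3.4, 0.3]
opening: 0.0499
[ 0.61225052 -0.1140584   0.06824897] [ 0.01571776 -2.44679422  2.05539035] [-0.59604215  0.21112792  0.05299232] 0.04962147677426477 13.1333
```

View pics/s.png

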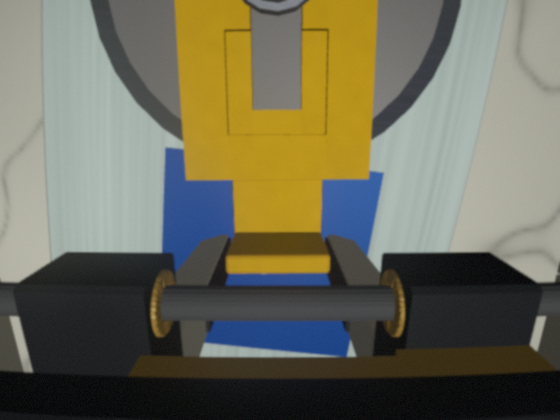

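It slides freely, and the slot is coming off the spindle cleanly. I finish the draw with a slight shift to -x once it is clear.

```bash
python3 -m creep '[[-0.012,0,0,0,255],[-0.015,0,0,0,255],[-0.015,0,0,0,255],[-0.015,-0.002,0,0,255],[-0.015,-0.002,0,0,255],[-0.015,-0.002,0,0,255],[-0.012,-0.002,0,0,255],[-0.004,0,0,0,255],[0,0,0,0,255]]'; python3 -c "
from o import *
P=camera_params('wrist');w=read_camera('wrist');p,r,s=tool();print(p,s['force'],s['wrist_torque'],s['opening'],s['t'])
cv2.imwrite('pics/u.png',w[:,:,::-1])
go('u',(.609,.0245),0.0,(.604,-.131),1.80,1.75,(.603,-.131))"
```

```text
t: 13.88
tool_pos: [0.6041, -0.2172, 0.0682]
orientation: [2.219, 2.222, -0.002]
force: [-0.5, -4.1, 1.9]
opening: 0.0494
[ 0.6042153  -0.21681708  0.06823547] [-0.38988596 -3.8194718   1.68148111] [-0.69614366  0.29776293  0.07389546] 0.049717838165917155 13.9333
```

View pics/u.png

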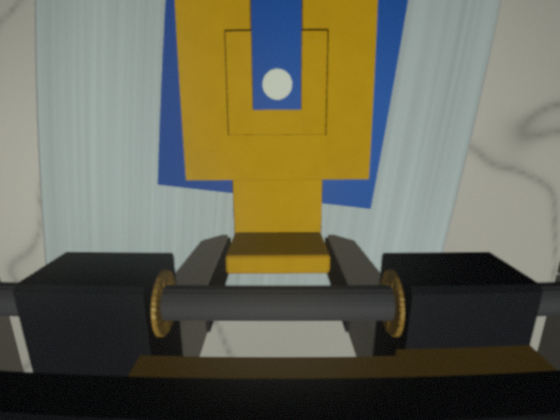

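View pics/u_side.png

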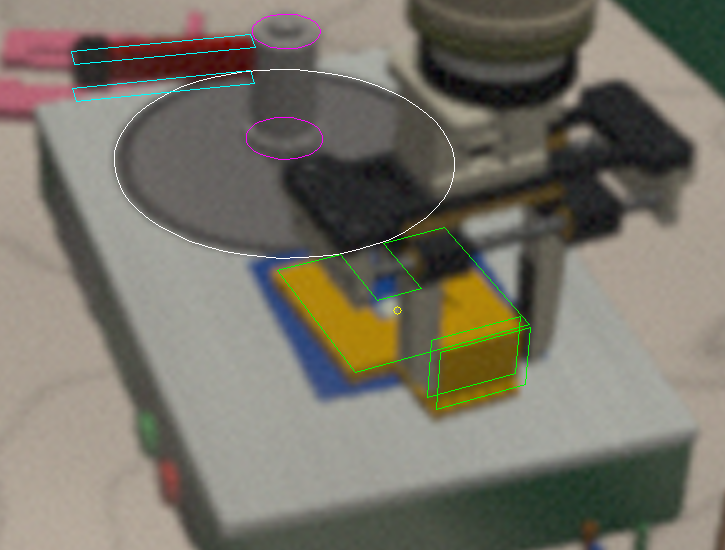

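The dot shows at (277,84), in the middle of the pocket frame (227–327, 30–135), so the eye is over the pad middle. I release and rise.

```bash
python3 -m creep '[[0,0,0,0,100],[0,0,0,0,60],[0,0,0,0,0],[0,0,0,0,0],[0,0,0,0,0],[0,0,0,0,0]]' && python3 -m creep '[[0,0,-0.01,0,0],[0,0,-0.02,0,0],[0,0,-0.035,0,0],[0,0,-0.035,0,0],[0,0,-0.035,0,0],[-0.03,0,-0.02,0,0],[-0.035,0,0,0,0],[-0.035,0,0,0,0],[0,-0.03,-0.02,0,0],[0,-0.03,0,0,0],[0,0,0,0,0]]'; python3 -c "
from o import *
P=camera_params('wrist');w=read_camera('wrist');p,r,s=tool();print(p,s['force'],s['opening'],s['t'])
cv2.imwrite('pics/v.png',w[:,:,::-1])
cv2.imwrite('pics/v_full.png',read_camera('side')[:,:,::-1])
go('v',(.609,.0245),0.0,(.604,-.131),1.80,1.75,(.603,-.131))"
```

```text
t: 14.53
tool_pos: [0.6046, -0.2144, 0.068]
orientation: [-2.218, -2.225, -0.0]
force: [0.1, 0.3, 0.4]
opening: 0.0854
t: 15.45
tool_pos: [0.5409, -0.316, 0.2426]
orientation: [-2.219, -2.219, 0.003]
force: [-0.7, 0.3, 0.1]
opening: 0.0928
[ 0.54298109 -0.3156606   0.24350046] [ 0.35411008  0.02047099 -0.31017702] 0.0937440893072646 15.5
```

View pics/v.png

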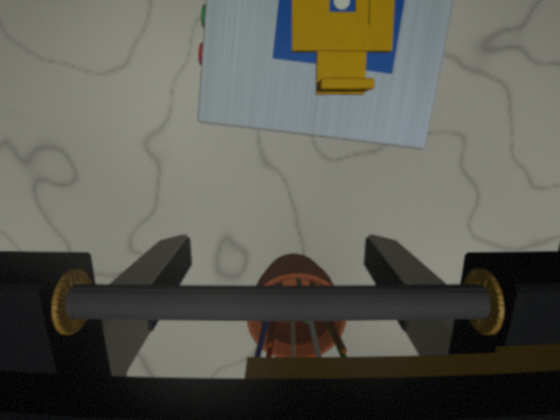

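View pics/v_side.png

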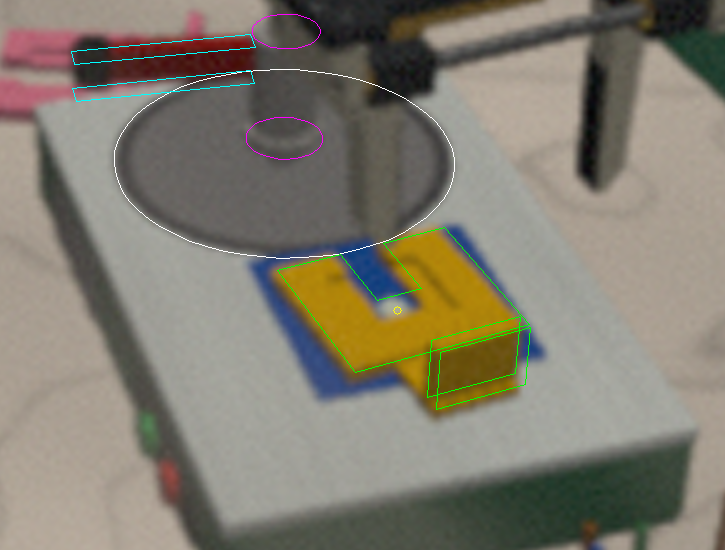

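View pics/v_full.png

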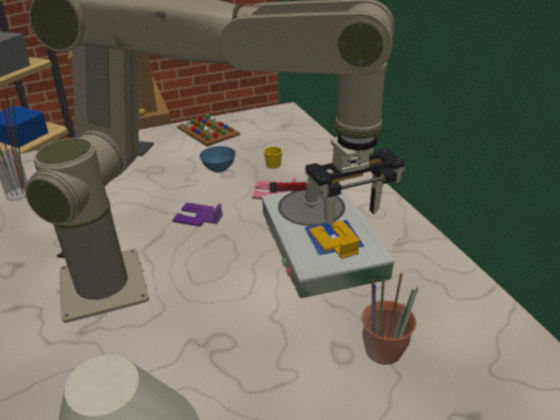

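The washer lies flat with the dot showing in its seat (342,3 in the wrist view). The lever still stands at about 1.8 rad, the pot, bowl and cup stand as before, and the gripper is clear.

```bash
python3 -c "
from plant import *
print(read_state()['t']);print(close_job())"
```

```text
15.65
the job is handed in; nothing more can be done
None
```

I loosened the spindle nut and parked the yellow washer flat on the blue pad; the job was handed in at 15.65 s of the 53 s allowed.

- **Nut:** I pushed the red lever clockwise, seen from above, by about 1.65 rad. From the images that puts the nut above the 1.4 mark; there was no direct reading of it. The lever stayed there afterwards.
- **Washer:** I drew it out by its tab, gripped across its 50 mm width, with side forces up to about 4 N. The last side and wrist views show it flat, with the white dot in its seat, a few millimetres from centre.
- **Surroundings:** The last side view shows the pot, bowl and cup apparently where they started. The gripper is open and clear of everything.

**Disagreements:**
- The fingertips sat about 18 mm behind the TCP, not 11 mm ahead as stated. Two cameras showed it, and the fingers met nothing on going below the stated deck contact height. I used the measured value.
- The wrist camera put some points about 6 mm further in x than the fixed cameras did. That was within tolerance.

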